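Bring the remote dock round to the front and hold it there

ROBOT

A 6-joint arm with a two-finger parallel gripper is mounted at the origin on the work surface. World frame = base frame: x ahead of the robot, y to its left, z up, the work surface at z = 0. Lengths are in m, angles in degrees, forces in N, time in s.
With the tool pointing down it reaches from about 0.4 to 0.825 m from the base axis. Payload 7 kg.
Tool frame: the origin (TCP) lies at the very end of the fingers, on their centre line; the grasp point (between the pads) lies 19 mm behind it (r.grip_depth is the distance from the TCP to the grasp point, in m); z points along the fingers, y is the line along which they close (so a half turn about z gives the same grasp; the last joint's range is limited). The gripper opens to 88 mm and grips with 3 to 60 N. Pads are 19 mm wide; open, the fingers measure 130 mm over their backs; the gripper's body (78 mm by 193 mm) begins 47 mm behind the grasp point.
Start: joints at [87.668, 20.546, 0.682, 0, -70.136, -16.507], TCP at [0.218, 0.639, 0.227] pointing down, gripper open.
Joint ranges: [-176.03, 176.03], [-82.01, 121.73], [-58.28, 71.71], [-173.87, 95.51], [-174.79, -0.11], [-173.66, 173.66]. Speed limits (degrees/s): [136.94, 136.94, 172.46, 180, 180, 180].

INTERFACE

Orientations are given as [roll, pitch, yaw] about the fixed x, y, z axes, in that order (R = Rz(yaw) Ry(pitch) Rx(roll)).
In Python, from plant import r gives the robot as it stands.
- The arm moves only by the tool play_rows, never from a script. Its argument "rows" is a list that holds one entry, the list of rows, each a list of 5 numbers: the closure, from 0 (fully open) to 1 (shut), then the shift along the tool's x, y, z each as a share of 0.5 m, from -1 to 1, then the turn about the tool's z as a share of 1.5 rad, from -1 to 1. A call has exactly 8 rows; each row is the pose to reach, as a shift and turn from the pose commanded when the call began, along the tool's axes at that moment; what a row does not reach only later rows make up. A row lasts 1/12 s, in which the tool goes at most 41.7 mm and 7.16 degrees, less where a joint would pass 70% of its speed; a pose out of reach is approached as far as the arm can. A call with a number of a shift or a turn outside -1 to 1 is refused whole. A call with a gripper value outside its range is refused whole. The fingers move at their own pace and stop on an object; "squeeze" is the grip in N (left out, the last holds). Time passes only in rows, so rows that repeat a pose let the fingers close, or fill a call up. It gives the time, the measured TCP pose, the force, the opening and the grip force at its end, in the units of the state.
- r.get_state(): the state, without advancing time (a new reading comes with each control period).
- r.capture(name): name is "scene" or "top"; returns the picture (480x640x3 uint8, red, green, blue); there is no depth.
- r.camera_info(name): a dict with "fovy" (degrees; the focal length in pixels is half the picture's height over the tangent of half this angle, whatever the lens; pixels are square), "cx", "cy" (the principal point, pixels), "k1" (the pictures are not rectified: a ray, as slopes to the right and down, at radius r is drawn at 1 + k1 r^2 times it, then the intrinsics apply), "pose" (4x4, takes a point from camera to world coordinates). Camera axes: x right, y down, z forward; pixel columns grow to the right and rows downward; lengths in m; the calibration is good to about 2 mm. A picture is of the moment at which its call begins. camera_info takes no time and is no camera call.
- r.close_job(): hands the job in; it is judged then, once.
The state is a dict: "time_s": time; "joints": joint angles; "qd": joint speeds; "joint_torque": joint torques, N m; "tcp_pos": TCP position; "eef_rot": TCP orientation; "contact_force": force on the tool from outside, world axes, zero at the start; "moment": the same for the moment, N m; "gripper_width": finger opening in m; "gripper_force": force on a finger pad.
Only numpy, scipy, OpenCV 4.12 (cv2) and the standard library are available. Lean on these libraries where they do the work, as an engineer would, in place of code of your own. Each camera call takes 0.05 s, during which the arm holds its last target. There are 200 camera calls.

TASK

On the shelf stands a caddy with a turntable. First slide the cover of its battery tray fully shut, so that the open tray is not in the way; then grip the square knob on top of the turntable's post and turn it until the white dock with the remote faces straight to the front, lined up with the middle of the closed tray. A spring turns it away again when it is let go, so finish while still holding the knob and keeping the turntable still; leave the dice cup, the coaster and the bottle opener where they are.

Things in the scene. Friction and masses are not known exactly. Their poses are not given: they have to be found in the camera images.
- caddy: Fixed dark-wood base of the caddy, screwed to the shelf. Origin: on the shelf surface (z = 0), on the turntable's vertical axis; z up. Its -x side is the caddy's front, with the battery tray, and looks roughly to the robot (yaw within 0.3 rad). Round foot 176 mm across. All offsets below are in this frame.
- tray (a point): Middle of the mouth of the battery compartment (85 mm along y, 56 mm along x, 20 mm deep) in the fixed tray block, at x = -155, y = 0, z = 26 mm. The block is 26 mm high, x = -197 to -113, y = -55 to +155 mm; its +y part carries the open cover. Aluminium guide strips, 4 mm wide, 34 mm high, run along its edges x = -195 and -115 mm.
- cover (a joint): Slide of the white plastic tray cover along the caddy's y, in m: 0 = fully shut at its stop, centred over the compartment; grows to 0.088 (stop) as it opens to +y. Starts 0.055 to 0.085 open. Stays where it is left; needs about 1.2 N plus 4 N per m/s to slide.
- cover_ridge (a point): Centre of the top of the cover's upright grip ridge, at x = -155 mm, y = cover, z = 54.5 mm. Ridge: 12 mm thick along the caddy's y, 46 mm long along x, 24 mm high over the white cover plate (72 along x, 98 along y, 4 mm thick, top at z = 30.5 mm).
- carousel (a joint): Turn of the turntable about the vertical axis through the caddy's origin, in rad: 0 = dock faces the caddy's front (-x); grows counter-clockwise from above (stops -0.5 and 3.0). Starts at 0.9 to 2.3. A spring of 0.07 N m/rad pulls towards 1.6 against 0.06 N m bearing friction: let go at 0.8 to 2.4 it stays, nearer the front it turns back to about 0.75.
- knob_top (a point): Centre of the top face of the square aluminium knob, on the turntable's axis, z = 236 mm, the caddy's top. The knob (geom carousel_c0) is 34 x 34 mm and 46 mm high (down to z = 190 mm), edges rounded by 3 mm, on a 16 mm thick post; it turns with the turntable. The point's x and y axes are normal to its side faces and parallel to the caddy's at carousel = 0.
- dock_front (a point): Centre of the outer face of the white remote dock (62 mm wide, 84 mm high at the back, with a round release button), 89 mm from the axis, z = 65 mm. A black remote 46 x 18 x 135 mm is latched upright in it, top at z = 175 mm. It stands on the turntable disc (210 mm across, top at z = 28 mm) with a steel pencil pot and a white card box, all fast on it.
- dice_cup: Glass dice cup, 76 mm across the rim, 95 mm high, standing loose to the caddy's left (+y). Origin: centre of its underside. To be left alone.
- coaster: Stainless steel coaster, disc 100 mm across, 6 mm thick, lying loose to the caddy's right (-y). Origin: centre of its underside. To be left alone.
- opener: Yellow plastic bottle cap opener, 122 mm long, 45 mm wide and 10 mm thick, lying loose to the right of the tray. Origin: its underside, near its middle; x along its length. To be left alone.

How it is judged:
By the outcome, as a careful person would: the job done as asked, in the order asked, and still so for the second after the job is handed in, while the arm keeps its last pose, push and grip.
It also fails if it takes over 43 s, if anything falls off the work surface, if the arm or the gripper's body presses on something with over 40 N, if the wrist force passes 120 N, or if a joint passes its speed limit or range.

## Working session

There is one attempt and no reset: what is moved stays moved. The work goes in short steps, Python scripts to look and compute and a tool call to move; the robot and the scene stay as the last step left them, time stands still between calls to the robot, and variables do not carry over. Pictures are saved under pics/ and viewed, at most 10 in all, crops included, and the job is handed in when it is done.

Besides the shell and the picture viewer there is one more tool, called after "Emit:" by a JSON object that holds its "method" and its "body". play_rows: Moves the arm, as the interface text tells. Its arguments: {"type":"object","properties":{"rows":{"type":"array","items":{"type":"array","items":{"type":"array","items":{"type":"number"}}}},"squeeze":{"type":"number"}},"required":["rows"]}

```bash
mkdir -p pics
cat > h.py <<'E'
import numpy as np, cv2
from plant import r
def cam(n):
    c=r.camera_info(n); f=240/np.tan(np.radians(c['fovy'])/2); return c,f,np.array(c['pose'])
def ray(n,u,v):
    c,f,P=cam(n); d=np.array([(u-c['cx'])/f,(v-c['cy'])/f]); s=d.copy()
    for _ in range(30): s=d/(1+c['k1']*(s@s))
    return P[:3,3],P[:3,:3]@np.array([s[0],s[1],1])
def at(n,u,v,z):
    o,d=ray(n,u,v); return o+d*(z-o[2])/d[2]
def proj(n,p):
    c,f,P=cam(n); q=P[:3,:3].T@(np.array(p)-P[:3,3]); s=q[:2]/q[2]; s=s*(1+c['k1']*(s@s)); return s*f+[c['cx'],c['cy']]
def shot(n,name,crop=None,k=1):
    im=r.capture(n)[:,:,::-1]
    if crop: a,b,c,d=crop; im=im[b:d,a:c]
    cv2.imwrite('pics/'+name,cv2.resize(im,None,fx=k,fy=k,interpolation=cv2.INTER_CUBIC))
E
python3 - <<'E'
from h import *
shot('scene','s0.png');shot('top','t0.png')
s=r.get_state();print(s)
for n in('scene','top'):print(r.camera_info(n))
E
```

```text
{'time_s': 0.1, 'joints': array([ 8.76680818e+01,  2.05836902e+01,  6.40878304e-01, -1.72495251e-02,
       -7.01353350e+01, -1.65048844e+01]), 'qd': array([-0.04263453, -0.09477611,  0.01246073, -0.03676245, -0.0011791 ,
        0.02695918]), 'joint_torque': array([-1.51593900e-03, -5.84161305e+01,  2.93755174e+01,  7.01574057e+00,
        1.02307118e-02, -5.73067268e-05]), 'tcp_pos': array([0.21785033, 0.63843658, 0.2257731 ]), 'eef_rot': array([ 1.79920466e+02, -6.65455748e-03, -1.88426704e+01]), 'contact_force': array([-0.05357914, -0.41389092, -0.12937252]), 'moment': array([-0.03794382,  0.06467242,  0.0406495 ]), 'gripper_force': 0.0, 'gripper_width': 0.08736974302639226}
{'fovy': 53.46200895809044, 'cx': 313.51688667082914, 'cy': 244.2673599184195, 'k1': -0.0668021172096537, 'pose': array([[-0.67965672,  0.58684707, -0.4400878 ,  1.00083995],
       [ 0.73352467,  0.54138546, -0.41090551,  0.4152162 ],
       [-0.00288156, -0.60208995, -0.79842307,  0.94585984],
       [ 0.        ,  0.        ,  0.        ,  1.        ]])}
{'fovy': 44.50680341574087, 'cx': 314.86186834031986, 'cy': 239.19584364347355, 'k1': -0.1839183725045609, 'pose': array([[-0.01051363, -0.99075995,  0.13521903,  0.40555364],
       [-0.99976448,  0.00784771, -0.02023357,  0.00972116],
       [ 0.01898545, -0.13539991, -0.99060911,  1.28653876],
       [ 0.        ,  0.        ,  0.        ,  1.        ]])}
```

View pics/s0.png

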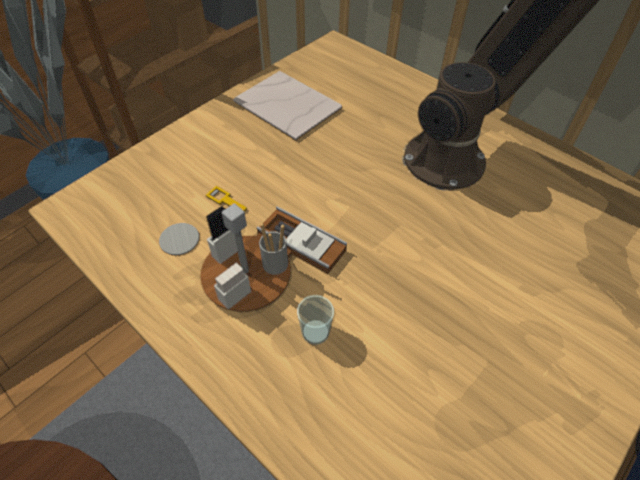

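View pics/t0.png

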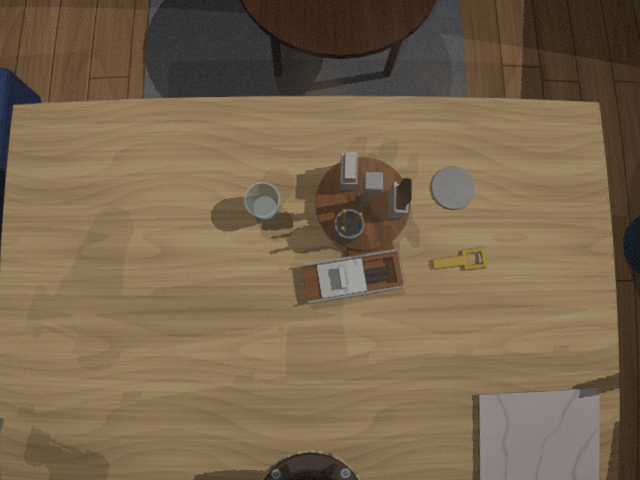

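The scene view shows the caddy at about (245,260). In the top view the knob is near (374,181), the cover ridge near (344,274), and the dock points right to about (400,195). I'll enlarge both views.

```bash
python3 - <<'E'
from h import *
shot('top','t1.png',(290,135,420,310),4.5 if 0 else 3.4);shot('top','t2.png',(290,140,420,220),6);shot('top','t3.png',(290,240,420,310),6)
E
python3 -c "
import cv2,numpy as np
a=cv2.imread('pics/t2.png');b=cv2.imread('pics/t3.png')
cv2.imwrite('pics/t4.png',cv2.resize(np.vstack([a,b]),None,fx=2/3,fy=2/3,interpolation=3))"
```

```text
(no output)
```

View pics/t4.png

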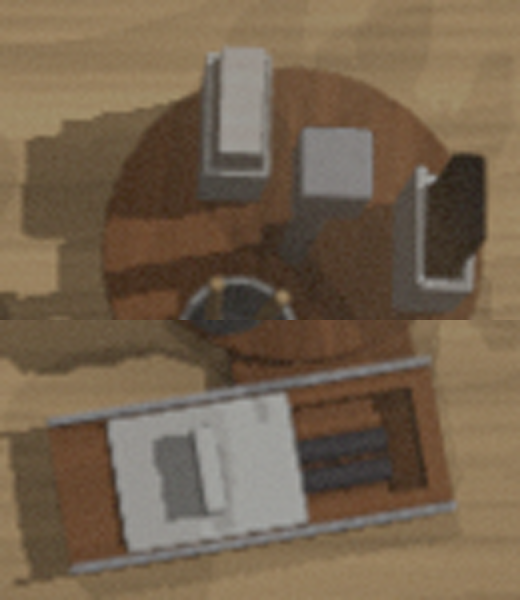

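The enlarged crop (4x) shows these points:
- Knob top centre at crop (337,163).
- Ridge top centre at crop (209,471).
- Strip ends at crop (50,421), (431,362), (72,570) and (454,507).

Next I fit the caddy pose to them.

```bash
cat > fit.py <<'E'
from h import *
from scipy.optimize import least_squares
T=lambda x,y:(290+x/4,140+y/4); B=lambda x,y:(290+x/4,240+(y-320)/4)
pts=[((0,0,.236),T(337,163),2),((-.115,.155,.034),B(50,421),1),((-.115,-.055,.034),B(431,362),1),((-.195,.155,.034),B(72,570),1),((-.195,-.055,.034),B(454,507),1)]
def W(p,q):
    c,s=np.cos(q[2]),np.sin(q[2]);return np.array([q[0]+c*p[0]-s*p[1],q[1]+s*p[0]+c*p[1],p[2]])
def res(q):
    e=[w*(proj('top',W(p,q))-px) for p,px,w in pts]
    e.append(proj('top',W((-.155,q[3],.0545),q))-B(209,471));
    return np.ravel(e)
f=least_squares(res,[.6,-.1,-.1,.06]); q=f.x
if __name__=='__main__':
    print(q,np.degrees(q[2]),f.fun.round(2))
    for a in [(303,128),(371,128),(372,199),(303,196)]: print(at('top',*T(*a),.236).round(4))
    print('ridge',W((-.155,q[3],.0545),q),'shut',W((-.155,0,.0545),q), np.hypot(*q[:2]))
    for p in [(0,0,.236),(-.155,q[3],.0545)]: print(proj('scene',W(p,q)))
    for a in [(190,430),(214,428),(227,512),(205,516)]: print(at('top',*B(*a),.0545).round(4))
E
python3 fit.py
```

```text
[ 0.65666671 -0.1227137   0.15253187  0.07497765] 8.739432421293596 [ 0.36  0.18 -0.83  0.44 -0.22 -0.43 -0.32  0.13  0.61 -0.22 -0.06 -0.35]
[ 0.6735 -0.1071  0.236 ]
[ 0.6734 -0.1387  0.236 ]
[ 0.6398 -0.1381  0.236 ]
[ 0.6413 -0.1062  0.236 ]
ridge [ 0.49207414 -0.07215744  0.0545    ] shut [ 0.50346633 -0.14626457  0.0545    ] 0.6680342954131822
[233.22021549 210.95546082]
[309.67984439 233.46609458]
[ 0.5131 -0.0626  0.0545]
[ 0.514  -0.0753  0.0545]
[ 0.4696 -0.0814  0.0545]
[ 0.4677 -0.0698  0.0545]
```

```bash
cat > go.py <<'E'
import sys
from h import *
from scipy.spatial.transform import Rotation as R
x,y,z,psi=map(float,sys.argv[1:5]); s=r.get_state()
M=R.from_euler('xyz',s['eef_rot'],degrees=True).as_matrix()
d=M.T@(np.array([x,y,z])-s['tcp_pos'])
t=-((psi-s['eef_rot'][2]+180)%360-180)
print('share',(d/.5).round(4),round(np.radians(t)/1.5,4),'| pos',s['tcp_pos'].round(4),s['eef_rot'].round(2),'j6',s['joints'][5].round(1),'F',s['contact_force'].round(1),'w',s['gripper_width'].round(4),'t',s['time_s'])
E
python3 go.py .492 -.072 .2 8.74
```

```text
Traceback (most recent call last):
  File "go.py", line 8, in <module>
    print('share',(d/.5).round(4),round(np.radians(t)/1.5,4),'| pos',s['tcp_pos'].round(4),s['eef_rot'].round(2),'j6',s['joints'][5].round(1),'F',s['contact_force'].round(1),'w',s['gripper_width'].round(4),'t',s['time_s'])
                                                                                                                                                                                  ^^^^^^^^^^^^^^^^^^^^^^^^
AttributeError: 'float' object has no attribute 'round'
```

```bash
sed -i "s/s\['gripper_width'\].round(4)/round(s['gripper_width'],4)/" go.py; python3 go.py .492 -.072 .2 8.74
```

```text
share [0.9777 1.1681 0.0532] -0.3209 | pos [0.2179 0.6386 0.2261] [ 1.7996e+02 -1.0000e-02 -1.8840e+01] j6 -16.5 F [-0.7  0.8  0.2] w 0.0878 t 0.25
```

Emit:
{"method": "play_rows", "body": {"rows": [[[0,0.8,0.956,0.044,-0.32],[0,0.8,0.956,0.044,-0.32],[0,0.8,0.956,0.044,-0.32],[0,0.8,0.956,0.044,-0.32],[0,0.8,0.956,0.044,-0.32],[0,0.8,0.956,0.044,-0.32],[0,0.8,0.956,0.044,-0.32],[0,0.8,0.956,0.044,-0.32]]], "squeeze": 15}}

```text
time_s: 0.92
tcp_pos: [0.338, 0.326, 0.2149]
eef_rot: [-180.0, -0.0, 8.7]
contact_force: [1.3, -0.6, 0.6]
gripper_width: 0.0876
gripper_force: 0.0
```

```bash
python3 go.py .492 -.072 .2 8.74
```

```text
share [0.1842 0.8334 0.0294] -0.0006 | pos [0.338  0.326  0.2149] [-1.7997e+02 -2.0000e-02  8.6900e+00] j6 30.6 F [ 1.3 -0.6  0.6] w 0.0876 t 0.9167
```

Emit:
{"method": "play_rows", "body": {"rows": [[[0,0.184,0.833,0.03,0],[0,0.184,0.833,0.03,0],[0,0.184,0.833,0.03,0],[0,0.184,0.833,0.03,0],[0,0.184,0.833,0.03,0],[0,0.184,0.833,0.03,0],[0,0.184,0.833,0.03,0],[0,0.184,0.833,0.03,0]]]}}

```text
time_s: 1.58
tcp_pos: [0.4581, 0.0153, 0.2035]
eef_rot: [-180.0, -0.1, 8.7]
contact_force: [0.8, -0.2, 0.2]
gripper_width: 0.0877
gripper_force: 0.0
```

```bash
python3 go.py .492 -.072 .1 8.74
```

```text
share [0.0403 0.1828 0.207 ] -0.0006 | pos [0.4581 0.0153 0.2035] [-1.7998e+02 -7.0000e-02  8.6900e+00] j6 72.0 F [ 0.8 -0.2  0.2] w 0.0877 t 1.5833
```

Emit:
{"method": "play_rows", "body": {"rows": [[[0,0.04,0.183,0.02,0],[0,0.04,0.183,0.05,0],[0,0.04,0.183,0.1,0],[0,0.04,0.183,0.15,0],[0,0.04,0.183,0.2,0],[0,0.04,0.183,0.2,0],[0,0.04,0.183,0.2,0],[0,0.04,0.183,0.2,0]]]}}

```text
time_s: 2.25
tcp_pos: [0.4923, -0.07, 0.1044]
eef_rot: [180.0, -0.1, 8.7]
contact_force: [-0.2, -0.7, 0.4]
gripper_width: 0.0877
gripper_force: 0.0
```

```bash
python3 go.py .492 -.072 .039 8.74; python3 -c "
from h import *
shot('scene','s1.png',(200,150,400,310),4)"
```

```text
share [-0.0014  0.0038  0.1308] -0.0003 | pos [ 0.4923 -0.07    0.1044] [ 1.7998e+02 -7.0000e-02  8.7100e+00] j6 84.1 F [-0.2 -0.7  0.4] w 0.0877 t 2.25
```

View pics/s1.png

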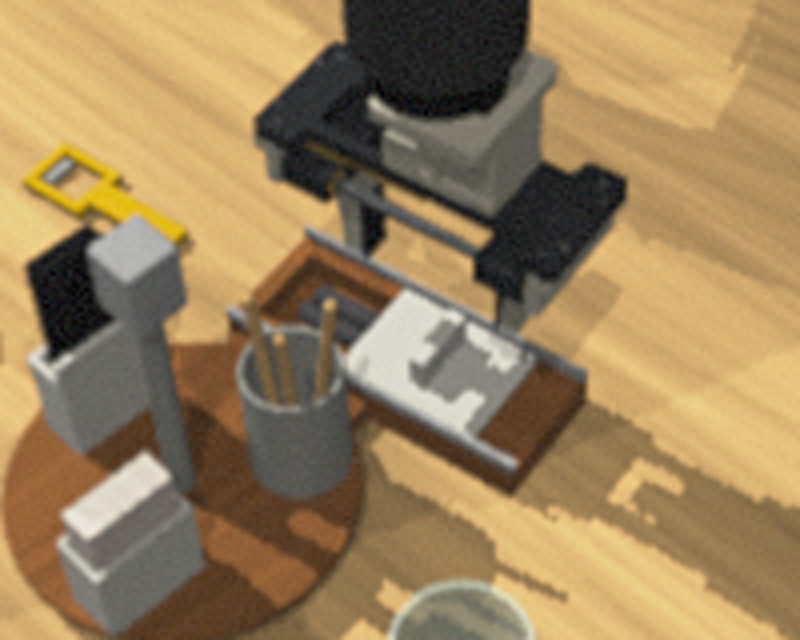

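The picture shows the fingers straddling the ridge, with the pot inside the disc edge and clear of the gripper. I descend.

Emit:
{"method": "play_rows", "body": {"rows": [[[0,0,0.002,0.04,0],[0,0,0.002,0.08,0],[0,0,0.002,0.11,0],[0,0,0.002,0.13,0],[0,0,0.002,0.13,0],[0,0,0.002,0.13,0],[0.5,0,0.002,0.13,0],[0.7,0,0.002,0.13,0]]]}}

```text
time_s: 2.97
tcp_pos: [0.4926, -0.0708, 0.0395]
eef_rot: [-180.0, -0.2, 8.7]
contact_force: [0.3, 0.7, 0.1]
gripper_width: 0.0793
gripper_force: 0.0
```

Emit:
{"method": "play_rows", "body": {"rows": [[[1,0,0,0,0],[1,0,0,0,0],[1,0,0,0,0],[1,0,0,0,0],[1,0,0,0,0],[1,0,0,0,0],[1,0,0,0,0],[1,0,0,0,0]]]}}

```text
time_s: 3.63
tcp_pos: [0.4915, -0.0712, 0.038]
eef_rot: [180.0, 0.0, 8.7]
contact_force: [-0.1, 0.0, -0.0]
gripper_width: 0.0266
gripper_force: 0.0
```

```bash
python3 go.py .5035 -.1463 .039 8.74
```

```text
share [ 0.0011  0.1521 -0.0019] -0.0009 | pos [ 0.4915 -0.0712  0.038 ] [1.80e+02 1.00e-02 8.66e+00] j6 84.2 F [-0.1  0.  -0. ] w 0.0266 t 3.6333
```

Still closing.

Emit:
{"method": "play_rows", "body": {"rows": [[[1,0,0,0,0],[1,0,0,0,0],[1,0,0,0,0],[1,0,0,0,0],[1,0,0,0,0],[1,0,0,0,0],[1,0,0,0,0],[1,0,0,0,0]]]}}

```text
time_s: 4.3
tcp_pos: [0.4915, -0.0712, 0.0381]
eef_rot: [180.0, 0.0, 8.7]
contact_force: [1.4, -0.5, -0.8]
gripper_width: 0.0117
gripper_force: 15.0
```

Emit:
{"method": "play_rows", "body": {"rows": [[[1,0,0.02,0,0],[1,0,0.04,0,0],[1,0,0.06,0,0],[1,0,0.08,0,0],[1,0,0.1,0,0],[1,0,0.12,0,0],[1,0,0.135,0,0],[1,0,0.135,0,0]]]}}

```text
time_s: 4.97
tcp_pos: [0.5021, -0.1396, 0.0381]
eef_rot: [180.0, -0.0, 8.6]
contact_force: [1.6, -1.2, -1.3]
gripper_width: 0.0118
gripper_force: 15.0
```

```bash
python3 go.py .5035 -.1463 .039 8.74
```

```text
share [ 0.0008  0.0137 -0.0018] -0.0018 | pos [ 0.5021 -0.1396  0.0381] [ 1.7998e+02 -1.0000e-02  8.5900e+00] j6 92.5 F [ 1.6 -1.2 -1.3] w 0.0118 t 4.9667
```

Emit:
{"method": "play_rows", "body": {"rows": [[[1,0,0.004,0,0],[1,0,0.007,0,0],[1,0,0.01,0,0],[1,0,0.012,0,0],[1,0,0.014,0,0],[1,0,0.016,0,0],[1,0,0.016,0,0],[1,0,0.016,0,0]]]}}

```text
time_s: 5.63
tcp_pos: [0.5029, -0.1447, 0.0381]
eef_rot: [-179.9, -0.0, 8.7]
contact_force: [0.6, 9.9, -1.0]
gripper_width: 0.0121
gripper_force: 15.0
```

```bash
python3 go.py .5035 -.1463 .039 8.74
```

```text
share [ 0.0007  0.0033 -0.0018] -0.0008 | pos [ 0.5029 -0.1447  0.0381] [-1.7994e+02 -2.0000e-02  8.6700e+00] j6 93.3 F [ 0.6  9.9 -1. ] w 0.0121 t 5.6333
```

Emit:
{"method": "play_rows", "body": {"rows": [[[0,0,0,0,0],[0,0,0,0,0],[0,0,0,0,0],[0,0,0,0,0],[0,0,0,0,0],[0,0,0,0,0],[0,0,0,-0.02,0],[0,0,0,-0.06,0]]]}}

```text
time_s: 6.3
tcp_pos: [0.5011, -0.146, 0.0669]
eef_rot: [-180.0, 0.3, 8.6]
contact_force: [0.9, 1.0, -0.2]
gripper_width: 0.0597
gripper_force: 0.0
```

Emit:
{"method": "play_rows", "body": {"rows": [[[0,0,0,-0.08,0],[0,0,0,-0.16,0],[0,0,0,-0.24,0],[0,0,0,-0.32,0],[0,0,0,-0.4,0],[0,0,0,-0.45,0],[0,0,0,-0.45,0],[0,0,0,-0.45,0]]]}}

```text
time_s: 6.97
tcp_pos: [0.5033, -0.1459, 0.2957]
eef_rot: [180.0, -0.3, 8.7]
contact_force: [0.2, 1.0, -0.7]
gripper_width: 0.0875
gripper_force: 0.0
```

```bash
python3 go.py .6567 -.1227 .29 0;  python3 -c "
from h import *
im=r.capture('top')[:,:,::-1]
cv2.imwrite('pics/t5.png',cv2.resize(im[140:310,290:440],None,fx=3.5,fy=3.5,interpolation=2))
from fit import W,q
print(*[proj('top',W(p,q)) for p in [(-.155,0,.0545),(-.119,.049,.0305),(-.119,-.049,.0305),(-.191,.049,.0305),(-.191,-.049,.0305)]])"
```

```text
share [0.3102 0.0004 0.0128] 0.1007 | pos [ 0.5033 -0.1459  0.2957] [179.98  -0.25   8.66] j6 93.3 F [ 0.2  1.  -0.7] w 0.0875 t 6.9667
[377.06967805 271.63418529] [350.52681666 259.78219585] [394.90885012 252.50937742] [356.19084741 292.76274463] [400.7990739  285.25424352]
```

View pics/t5.png

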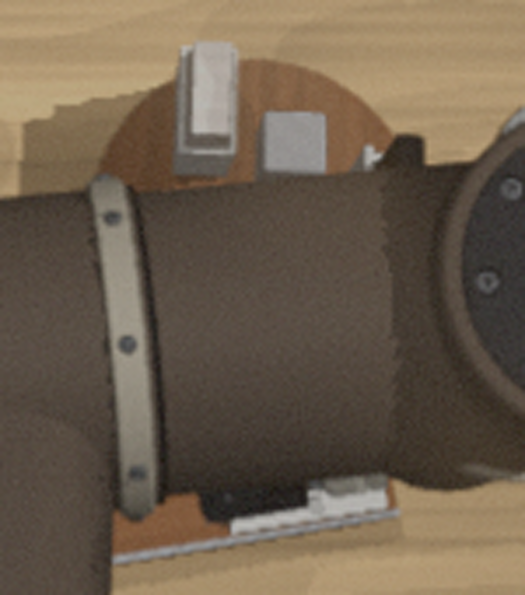

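The cover's near edge runs (356,291)–(400,284). The fully shut position predicts (356,293)–(401,285), so the cover is shut. Next is the knob.

Emit:
{"method": "play_rows", "body": {"rows": [[[0,0.08,0,0,0.1],[0,0.16,0,0,0.1],[0,0.24,0,0,0.1],[0,0.31,0,0.012,0.1],[0,0.31,0,0.012,0.1],[0,0.31,0,0.012,0.1],[0,0.31,0,0.012,0.1],[0,0.31,0,0.012,0.1]]]}}

```text
time_s: 7.68
tcp_pos: [0.6552, -0.1227, 0.287]
eef_rot: [180.0, 0.0, 0.1]
contact_force: [-0.8, -0.2, 0.3]
gripper_width: 0.0876
gripper_force: 0.0
```

```bash
python3 go.py .6567 -.1227 .196 0;  python3 -c "
from h import *
shot('scene','s2.png',(170,130,370,290),4)"
```

```text
share [ 3.10e-03 -1.00e-04  1.82e-01] 0.0007 | pos [ 0.6552 -0.1227  0.287 ] [1.7999e+02 5.0000e-02 6.0000e-02] j6 83.9 F [-0.8 -0.2  0.3] w 0.0876 t 7.6833
```

View pics/s2.png

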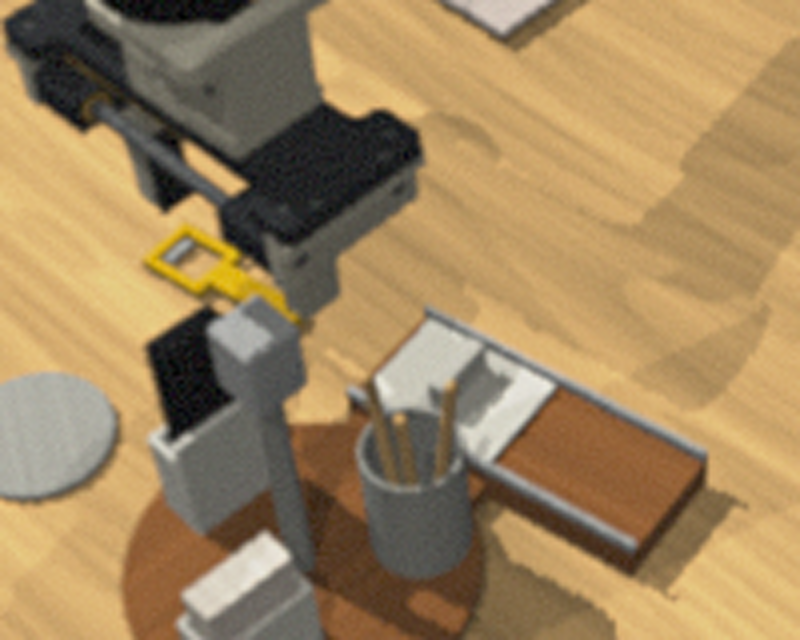

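The cover is visibly shut and the knob sits between the fingers. I descend and grip at 40 N.

Emit:
{"method": "play_rows", "body": {"rows": [[[0,0.003,0,0.04,0],[0,0.003,0,0.08,0],[0,0.003,0,0.12,0],[0,0.003,0,0.16,0],[0,0.003,0,0.18,0],[0,0.003,0,0.18,0],[0.4,0.003,0,0.18,0],[0.5,0.003,0,0.18,0]]], "squeeze": 40}}

```text
time_s: 8.4
tcp_pos: [0.6583, -0.1227, 0.199]
eef_rot: [180.0, -0.1, 0.1]
contact_force: [0.1, 0.3, 0.6]
gripper_width: 0.0792
gripper_force: 0.0
```

Emit:
{"method": "play_rows", "body": {"rows": [[[1,0,0,0,0],[1,0,0,0,0],[1,0,0,0,0],[1,0,0,0,0],[1,0,0,0,0],[1,0,0,0,0],[1,0,0,0,0],[1,0,0,0,0]]]}}

```text
time_s: 9.07
tcp_pos: [0.6574, -0.1205, 0.1971]
eef_rot: [-179.9, 0.0, 0.1]
contact_force: [-2.7, 8.8, 2.8]
gripper_width: 0.034
gripper_force: 39.6
```

```bash
python3 go.py .6567 -.1227 .196 0
```

```text
share [-0.0014  0.0044  0.0021] 0.0011 | pos [ 0.6574 -0.1205  0.1971] [-1.7985e+02  2.0000e-02  9.0000e-02] j6 84.0 F [-2.7  8.8  2.8] w 0.034 t 9.0667
```

Pad force shows the axis about 2.5 mm further to +y. I correct that, then start turning.

Emit:
{"method": "play_rows", "body": {"rows": [[[1,0,-0.005,0,0],[1,0,-0.005,0,0.02],[1,0,-0.005,0,0.06],[1,0,-0.005,0,0.11],[1,0,-0.005,0,0.16],[1,0,-0.005,0,0.21],[1,0,-0.005,0,0.25],[1,0,-0.005,0,0.27]]], "squeeze": 50}}

```text
time_s: 9.73
tcp_pos: [0.6575, -0.12, 0.1971]
eef_rot: [-180.0, 0.0, -23.3]
contact_force: [-1.7, -0.4, 0.9]
gripper_width: 0.0335
gripper_force: 49.5
```

```bash
python3 go.py .657 -.1203 .197 -81.2; python3 -c "
from h import *
print(r.get_state()['moment'])"
```

```text
share [-0.0006  0.0009  0.0001] 0.6732 | pos [ 0.6575 -0.12    0.1971] [-1.800e+02  2.000e-02 -2.335e+01] j6 60.3 F [-1.7 -0.4  0.9] w 0.0335 t 9.7333
[0.51712589 0.25722819 0.16077432]
```

Forces are small, so I continue.

Emit:
{"method": "play_rows", "body": {"rows": [[[1,0,0,0,0.04],[1,0,0,0,0.09],[1,0,0,0,0.14],[1,0,0,0,0.19],[1,0,0,0,0.24],[1,0,0,0,0.29],[1,0,0,0,0.33],[1,0,0,0,0.35]]]}}

```text
time_s: 10.4
tcp_pos: [0.6578, -0.1196, 0.1971]
eef_rot: [-180.0, 0.0, -53.4]
contact_force: [-0.5, 1.2, 0.7]
gripper_width: 0.0338
gripper_force: 49.5
```

Emit:
{"method": "play_rows", "body": {"rows": [[[1,0,0,0,0.04],[1,0,0,0,0.09],[1,0,0,0,0.14],[1,0,0,0,0.19],[1,0,0,0,0.24],[1,0,0,0,0.28],[1,0,0,0,0.31],[1,0,0,0,0.32]]]}}

```text
time_s: 11.07
tcp_pos: [0.6582, -0.1195, 0.1971]
eef_rot: [-179.9, 0.0, -80.8]
contact_force: [1.5, 2.6, -0.5]
gripper_width: 0.034
gripper_force: 49.5
```

```bash
python3 go.py .657 -.1203 .197 -81.2; python3 -c "
from h import *
print(r.get_state()['moment'])
a=r.capture('scene')[140:290,170:300,::-1];b=r.capture('top')[170:300,320:430,::-1]
a=cv2.resize(a,(455,525),interpolation=2);b=cv2.resize(b,(330,390),interpolation=2)
c=np.zeros((525,790,3),np.uint8);c[:,:455]=a;c[:390,458:788]=b
cv2.imwrite('pics/c6.png',c)
from fit import W,q
print(*[proj('scene',W(p,q)+[0,.002,0]) for p in [(-.089,-.031,.028),(-.089,.031,.028),(-.155,0,.0545)]])"
```

```text
share [0.0012 0.0027 0.0001] 0.0044 | pos [ 0.6582 -0.1195  0.1971] [-1.7993e+02  2.0000e-02 -8.0830e+01] j6 2.8 F [ 1.5  2.6 -0.5] w 0.034 t 11.0667
[ 1.09756104 -0.84063246  0.19832653]
[259.15617038 239.23406813] [279.61405101 250.70920048] [284.87300793 220.41910351]
```

View pics/c6.png

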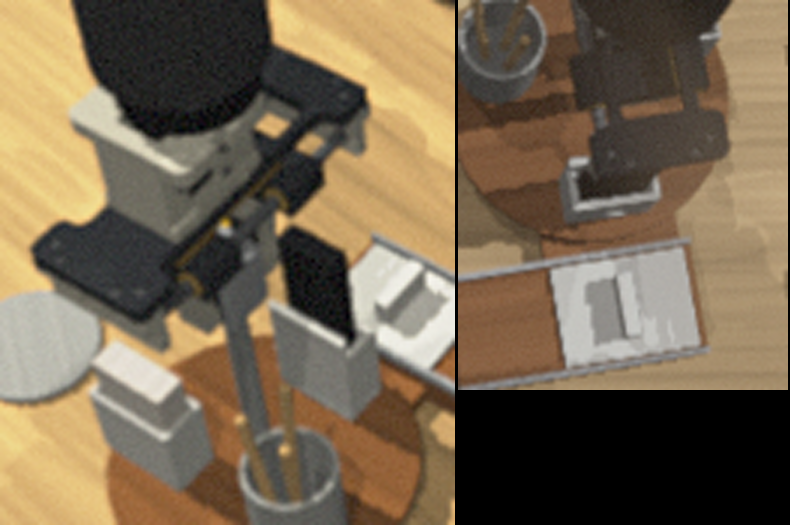

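The dock now faces the tray. I check its alignment more closely with an enlarged crop and a predicted outline for carousel = 0.

```bash
python3 -c "
from h import *
from fit import W,q
im=np.ascontiguousarray(r.capture('top')[205:300,345:415,::-1]);k=8
v=cv2.resize(im[:70],None,fx=k,fy=k,interpolation=2)
for p in [(-.089,-.031,.028),(-.089,.031,.028),(-.089,.031,.112),(-.089,-.031,.112)]:
    u=proj('top',W(p,q)); print(p,((u-[345,205]+.5)*k).round(0)); 
    cv2.circle(v,tuple(int(x) for x in (u-[345,205]+.5)*k),3,(0,0,255),-1)
cv2.imwrite('pics/d7.png',v)"
```

```text
(-0.089, -0.031, 0.028) [318. 288.]
(-0.089, 0.031, 0.028) [ 94. 324.]
(-0.089, 0.031, 0.112) [123. 282.]
(-0.089, -0.031, 0.112) [362. 244.]
```

View pics/d7.png

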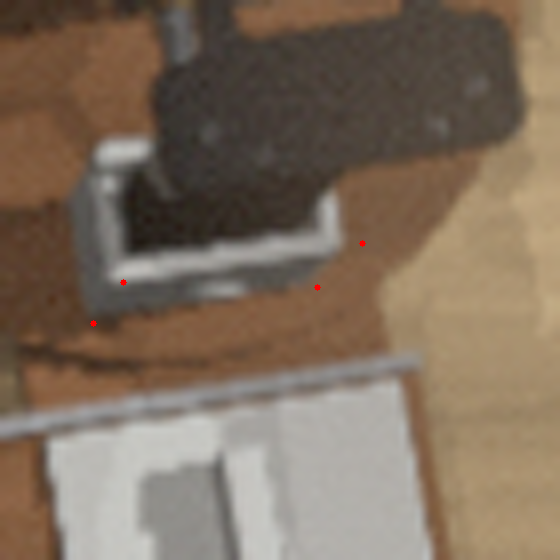

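The dock's front bottom edge runs (92,318)–(318,284), against a prediction of (94,324)–(318,288). Its slope matches to within about 0.3°, so it is aligned. I hold still for one call, then hand in.

Emit:
{"method": "play_rows", "body": {"rows": [[[1,0,0,0,0.002],[1,0,0,0,0.002],[1,0,0,0,0.002],[1,0,0,0,0.002],[1,0,0,0,0.002],[1,0,0,0,0.002],[1,0,0,0,0.002],[1,0,0,0,0.002]]]}}

```text
time_s: 11.88
tcp_pos: [0.6582, -0.1195, 0.1971]
eef_rot: [-179.9, 0.0, -80.8]
contact_force: [3.3, 4.8, -2.0]
gripper_width: 0.0344
gripper_force: 49.5
```

```bash
python3 go.py .657 -.1203 .197 -81.2; python3 -c "
from plant import r
print(r.close_job())"
```

```text
share [0.0012 0.0027 0.0001] 0.0042 | pos [ 0.6582 -0.1195  0.1971] [-1.7994e+02  2.0000e-02 -8.0840e+01] j6 2.8 F [ 3.3  4.8 -2. ] w 0.0344 t 11.8833
the job is handed in; nothing more can be done
None
```

I slid the tray cover shut, turned the dock to face the front over the middle of the tray (within about half a degree in the camera view), and handed the job in at about 12 s with the knob still held; no verdict was shown.

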